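Jog the carving router's gantry clear and draw out the jig wedge

ROBOT

A 6-joint arm with a two-finger parallel gripper is mounted at the origin on the work surface. World frame = base frame: x ahead of the robot, y to its left, z up, the work surface at z = 0. Lengths are in m, angles in degrees, forces in N, time in s.
With the tool pointing down it reaches from about 0.325 to 0.85 m from the base axis. Payload 15.5 kg.
Tool frame: the origin (TCP) lies at the very end of the fingers, on their centre line; the grasp point (between the pads) lies arm.grip_depth behind it (arm.grip_depth is the distance from the TCP to the grasp point, in m); z points along the fingers, y is the line along which they close (so a half turn about z gives the same grasp; the last joint's range is limited). The gripper opens to 91 mm and grips with 3 to 60 N. Pads are 32 mm wide; open, the fingers measure 118 mm over their backs; the gripper's body (76 mm by 178 mm) begins 60 mm behind the grasp point.
Start: joints at [69.127, 28.281, 77.091, -0, 74.628, -5.472], TCP at [0.166, 0.603, 0.214] pointing down, gripper open.
Joint ranges: [-166.48, 166.48], [-47.26, 123.95], [12.59, 153.08], [-70.14, 250.14], [6.76, 159.57], [-176.63, 176.63]. Speed limits (degrees/s): [108.29, 108.29, 147.25, 172.46, 172.46, 172.46].

INTERFACE

Orientations are given as a 3x3 rotation matrix whose columns are the frame's x, y, z axes.
In Python, from rig import arm gives the robot as it stands. Calls block until the motion is done:
- arm.move_to(position, orientation): joint-space move of the TCP to a pose.
- arm.move_l(position, orientation=None, feed=0.15): straight line of the TCP; orientation=None keeps the orientation; feed is the mean speed in m/s.
- arm.move_joints(angles): joint-space move.
- arm.grip(opening): finger opening in m; the grip force is fixed at half the most; returns when the fingers have stopped.
- arm.sleep(seconds).
- arm.solve_ik(position, orientation): joint angles nearest the present ones, or None.
- arm.snapshot(name): name is "scene" or "top"; returns the picture (420x560x3 uint8, red, green, blue); there is no depth.
- arm.get_calibration(name): a dict with "intrinsics" (3x3 intrinsics, pixels), "cam_to_world" (4x4, takes a point from camera to world coordinates). Camera axes: x right, y down, z forward; pixel columns grow to the right and rows downward; lengths in m; the calibration is good to about 2 mm. A picture is of the moment at which its call begins. get_calibration takes no time and is no camera call.
A pose or a line that the arm cannot do raises arm.Unreachable and nothing moves.
- arm.sign_off(): hands the job in; it is judged then, once.
Readings, each from a call of its own:
- arm.current_t(): time.
- arm.current_joint_positions(): joint angles.
- arm.current_dq(): joint speeds.
- arm.current_tau(): joint torques, N m.
- arm.current_ee_pos(): TCP position.
- arm.current_tool_rot(): TCP orientation.
- arm.current_force(): force on the tool from outside, world axes, zero at the start.
- arm.current_torque(): the same for the moment, N m.
- arm.current_width(): finger opening in m.
- arm.current_grasp_force(): force on a finger pad.
Only numpy, scipy, OpenCV 4.12 (cv2) and the standard library are available. Lean on these libraries where they do the work, as an engineer would, in place of code of your own. Each camera call takes 0.05 s, during which the arm holds its last target. There are 200 camera calls.

TASK

Hold the desktop router's jog button down for about four seconds in one go, so that the gantry runs off the jig but stops short of its end stop, and let the button go. Then pull the wooden wedge up out of the gap beside the blank by its exposed top and set it down in the wedge tray without dropping it. Move the gantry only with its button, never by hand, leave the blank sitting in the jig, and leave the cups, block and tools around the machine where they lie.

Things in the scene. Friction and masses are not known exactly. Their poses are not given: they have to be found in the camera images.
- router: Desktop carving router, fixed on the bench, 350 (x) x 590 mm (y), bed top 50 mm high. Origin: on the bench near its middle; x away from the robot, y to the left, to the control box at its left end (330 x 100 mm, top 100 mm high). On the box, from -x to +x: jog button, small selector knob (110 mm on, 18 mm high), mushroom stop (180 mm on, 33 mm high).
- jog (a joint): Travel of the jog button, m: 0 when up, 0.006 when fully down. Spring return; it takes 2.8 N to start moving and 4.6 N fully down. While it is held more than about 1 mm down, the gantry runs.
- jog_top (a point): Centre of the top face of the jog button: a plain round steel button, 26 mm across, standing 12 mm proud of the control box at the box's end nearest the robot; it is pressed straight down.
- gantry (a joint): Gantry travel to the right (-y of the router), m. Starts between 0 and 0.03 with the spindle over or beside the wedge. While the jog button is down it runs at about 0.03 m/s, one way only; braked when the button is up. From 0.10 on it is clear of the jig; end stop at 0.20.
- bridge: The gantry over the bed: uprights 300 mm apart in x (60 mm wide in y), cross beam 185 to 245 mm high, spindle motor 52 mm across, up to 320 mm high, on the beam's left (+y) face, its axis 68 mm left of the beam's middle. Origin: the beam's middle, at bench height. Not to be pushed.
- spindle_nose (a point): Lowest point of the spindle (tip of the cutter), on the spindle's axis, 146 mm above the bench.
- jig: Wooden jig screwed to the router's bed, axes as the router's. Origin: centre of the underside of its base plate (150 x 120 x 12 mm), 50 mm above the bench. From -x to +x: front fence (90 mm long in y, top 50 mm above the origin), gap with the wedge, blank, rear stop (top 56 mm above the origin).
- wedge_mid (a point): Centre (half-way up) of the wedge to pull out: pale wood, 72 mm tall, 30 mm wide (its y), 16 mm thick (its x) at the top, 10 mm at the foot, 25 g. Upright in the gap between front fence and blank, foot on the base plate, axes parallel to the jig's. Its top, 36 mm above this point, sticks out 30 mm above the blank and 34 mm above the fence.
- blank_mid (a point): Centre of the blank: pale wooden block 60 (x) x 70 (y) x 42 mm in the jig, its top 54 mm above the jig's origin. Loose, held in place by the jig.
- tray: Shallow open wooden tray on the bench to the left of the router: 190 (x) x 140 (y) x 30 mm outside, walls 7 mm, inner floor 7 mm above the bench; fixed. Origin: centre of its underside.
- spare_mid (a point): Centre of a spare wedge like the one in the jig; it lies in the +y half of the tray, along the tray's x.
- cup_a: Wooden cup, 68 mm across, 75 mm high, at the back left. Origin: centre of its underside.
- cup_b: Second wooden cup of the same size, farther left.
- mallet: Wooden carver's mallet lying at the right.
- gouge: Gouge with a wooden handle, 210 mm long, lying at the front left.
- chip_brush: Hand brush lying at the front right.
- block: Loose wooden block 75 x 55 x 50 mm at the front left.

How it is judged:
By the outcome, as a careful person would: the job done as asked, in the order asked, and still so for the second after the job is handed in, with the robot touching nothing.
It also fails if it takes over 62 s, if anything falls off the work surface, if the arm or the gripper's body presses on something with over 40 N, if the wrist force passes 120 N, or if a joint passes its speed limit or range.

## Working session

There is one attempt and no reset: what is moved stays moved. The work goes in short steps, each a Python script; the robot and the scene stay as the last script left them, time stands still between calls to the robot, and variables do not carry over. Pictures are saved under pics/ and viewed, at most 10 in all, crops included, and the job is handed in when it is done.

```bash
mkdir -p pics; ls
python3 - <<'E'
from rig import arm
import cv2
for n in("scene","top"):
    im=arm.snapshot(n); cv2.imwrite(f"pics/{n}0.png",cv2.resize(im[:,:,::-1],(800,600),interpolation=cv2.INTER_CUBIC))
    c=arm.get_calibration(n); print(c["intrinsics"],c["cam_to_world"])
print(arm.grip_depth,arm.current_tool_rot(),arm.current_t())
E
```

```text
pics
[[382.57210888   0.         275.94922408]
 [  0.         382.57210888 210.16840088]
 [  0.           0.           1.        ]] [[-0.55571705  0.4920252  -0.6701416   1.29071676]
 [ 0.8312538   0.34240269 -0.4379241   0.5306577 ]
 [ 0.01398859 -0.80041964 -0.59927683  0.86948265]
 [ 0.          0.          0.          1.        ]]
[[479.575397     0.         281.66442708]
 [  0.         479.575397   203.65815606]
 [  0.           0.           1.        ]] [[-0.01375182 -0.99836413  0.0554973   0.36082635]
 [-0.99978261  0.01285899 -0.01641297 -0.01008287]
 [ 0.01567248 -0.05571094 -0.99832393  1.78985015]
 [ 0.          0.          0.          1.        ]]
0.0188 [[-9.64098613e-01  2.65544175e-01 -3.93329346e-04]
 [ 2.65544445e-01  9.64098072e-01 -1.02738675e-03]
 [ 1.06391497e-04 -1.09494856e-03 -9.99999395e-01]] 0.1
```

View pics/scene0.png

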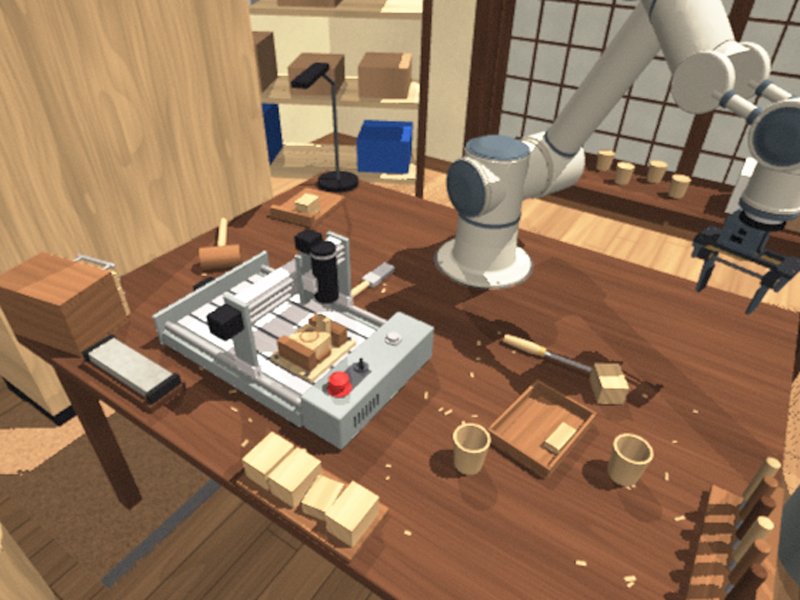

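View pics/top0.png

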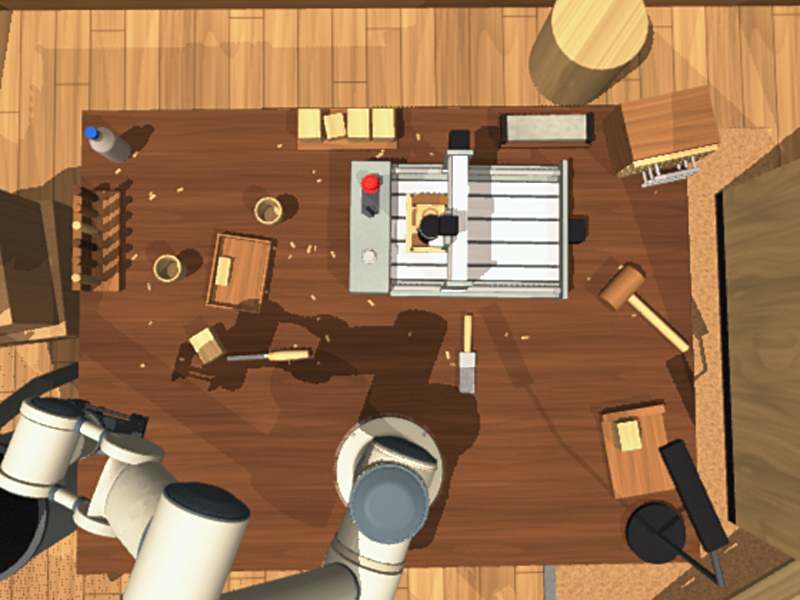

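```bash
cat > h.py <<'E'
from rig import arm
import numpy as np, cv2
def ray(n,u,v,z):
    c=arm.get_calibration(n);T=c["cam_to_world"]
    d=T[:3,:3]@np.linalg.solve(c["intrinsics"],[u,v,1]);o=T[:3,3]
    return (o+d*(z-o[2])/d[2]).round(4)
def proj(n,p):
    c=arm.get_calibration(n);T=np.linalg.inv(c["cam_to_world"])
    q=c["intrinsics"]@(T[:3,:3]@np.array(p)+T[:3,3]);return (q[:2]/q[2]).round(1)
def crop(n,name,c0,c1,r0,r1,s):
    im=arm.snapshot(n)[r0:r1,c0:c1,::-1]
    im=cv2.resize(im,None,fx=s,fy=s,interpolation=cv2.INTER_CUBIC)
    for c in range(-(-c0//20)*20,c1,20):
        x=int((c-c0+.5)*s);cv2.line(im,(x,0),(x,8),(0,0,255),1);cv2.putText(im,str(c),(x+2,10),0,.35,(0,0,255),1)
    for r in range(-(-r0//20)*20,r1,20):
        y=int((r-r0+.5)*s);cv2.line(im,(0,y),(8,y),(0,0,255),1);cv2.putText(im,str(r),(10,y+4),0,.35,(0,0,255),1)
    cv2.imwrite(f"pics/{name}.png",im)
E
python3 -c "
from h import *
crop('top','t1',235,405,85,215,4.6)
crop('scene','s1',155,315,170,290,5)"
```

```text
(no output)
```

View pics/t1.png

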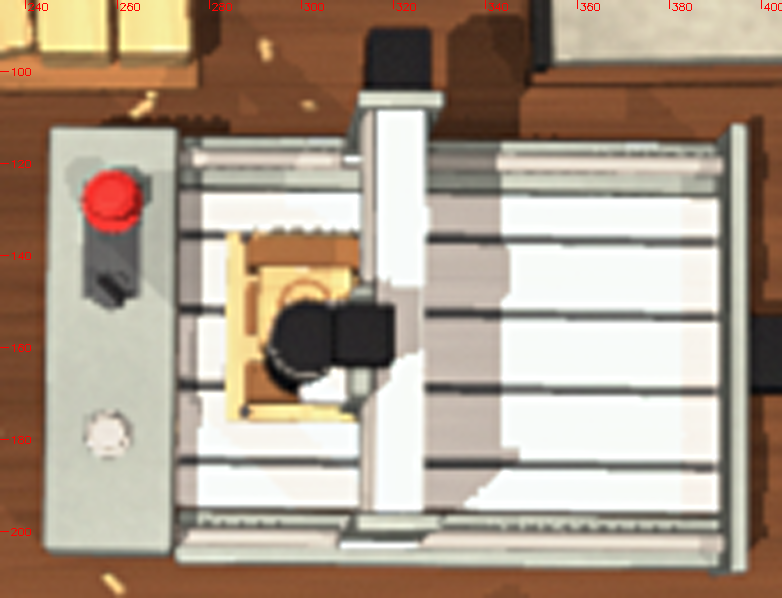

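View pics/s1.png

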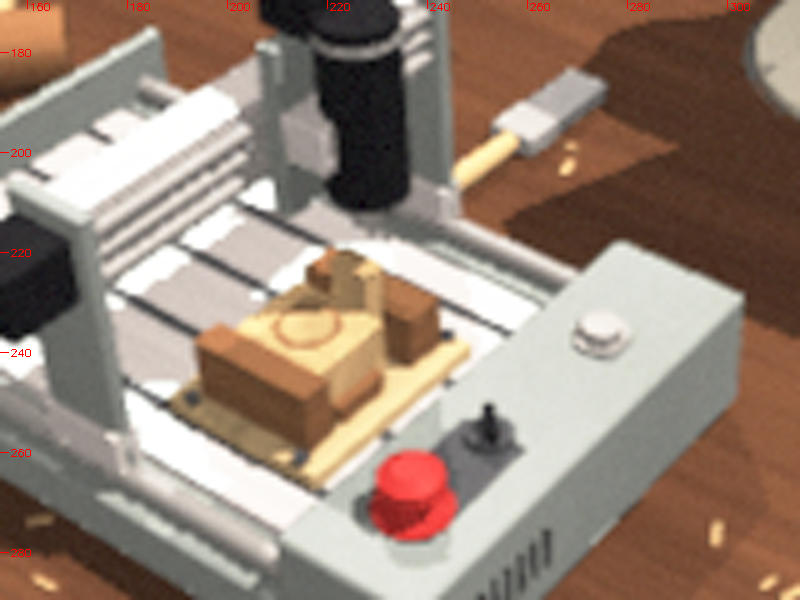

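Run:
```python
from h import *
t=lambda x,y,z:ray('top',235+x/4.6-.5,85+y/4.6-.5,z)
s=lambda x,y,z:ray('scene',155+x/5-.5,170+y/5-.5,z)
print('btn',t(108,434,.112),s(601,325,.112))
print('mush',t(112,200,.133))
print('box',[t(x,y,.1) for x,y in((50,128),(178,128),(172,552),(43,552))])
print('boxs',[s(x,y,.1) for x,y in((743,297),(622,240),(283,530))])
print('jig',t(228,233,.062),t(225,420,.062))
print('jig s',s(470,348,.062),s(318,488,.062))
print('wedge top',[s(x,y,.134) for x,y in((380,265),(357,265),(345,252))])
print('beam',[t(x,y,.245) for x,y in((375,108),(428,108),(425,515),(360,515))])
f=1/.7
for x,y,z in((218,234,.03),(275,240,.03),(207,304,.03),(263,310,.03),(223,271,.02)): print('tray',ray('top',x*.7,y*.7,z))
```

```text
btn [0.5424 0.0443 0.112 ] [0.5486 0.0427 0.112 ]
mush [0.7184 0.0386 0.133 ]
box [array([0.7823, 0.087 , 0.1   ]), array([ 0.7814, -0.0121,  0.1   ]), array([ 0.4522, -0.0033,  0.1   ]), array([0.4535, 0.0955, 0.1   ])]
boxs [array([0.4633, 0.0935, 0.1   ]), array([ 0.458 , -0.0015,  0.1   ]), array([ 0.778 , -0.0117,  0.1   ])]
jig [ 0.7064 -0.0507  0.062 ] [ 0.5578 -0.0462  0.062 ]
jig s [ 0.566  -0.0457  0.062 ] [ 0.7159 -0.0439  0.062 ]
wedge top [array([ 0.6004, -0.0862,  0.134 ]), array([ 0.6084, -0.0977,  0.134 ]), array([ 0.6027, -0.1121,  0.134 ])]
beam [array([ 0.7583, -0.152 ,  0.245 ]), array([ 0.7579, -0.1897,  0.245 ]), array([ 0.4681, -0.1821,  0.245 ]), array([ 0.4687, -0.1363,  0.245 ])]
tray [0.6116 0.4336 0.03  ]
tray [0.5943 0.2873 0.03  ]
tray [0.4316 0.4614 0.03  ]
tray [0.4144 0.3186 0.03  ]
tray [0.5167 0.4231 0.02  ]
```

```bash
cat >> h.py <<'E'
def down(yaw):
    a=np.radians(yaw);y=np.array([np.cos(a),np.sin(a),0]);z=np.array([0,0,-1.])
    return np.c_[np.cross(y,z),y,z]
def bestR(p,yaw):
    q=arm.current_joint_positions();c=[]
    for R in(down(yaw),down(yaw+180)):
        s=arm.solve_ik(p,R)
        if s is not None:c.append((np.abs(np.array(s)-q).max(),R,s))
    c.sort(key=lambda k:k[0]);print('ik',np.round(c[0][2],1));return c[0][1]
E
python3 - <<'E'
from h import *
arm.grip(0)
p=[.535,.15,.22];R=bestR(p,-1.5)
arm.move_to(p,R)
b=np.array([.545,.0435])
arm.move_l([*b,.15]);arm.move_l([*b,.116],feed=.06)
f0=arm.current_force()[2];print(arm.current_t(),f0,arm.current_ee_pos())
z=.1085;arm.move_l([*b,z],feed=.05);t0=None
while True:
    f=arm.current_force()[2]-f0;t=arm.current_t()
    if t0 is None and f>2.9:t0=t-.08;print('pressed',t,f,z)
    if (f<3.7) and z>.1:
        z-=.0005;arm.move_l([*b,z],feed=.05)
    else: arm.sleep(.05)
    if t0 and arm.current_t()-t0>3.95:break
    if t0 is None and z<=.1:break
print('end',arm.current_t(),f,z,arm.current_ee_pos())
arm.move_l([*b,.15],feed=.1)
arm.move_l([.53,.15,.22])
print(arm.current_t(),arm.current_force())
arm.grip(.05)
crop('top','t2',235,405,85,215,4.6)
crop('scene','s2',155,315,170,290,5)
E
```

```text
ik [ 9.5 22.3 86.5 -0.  71.1 11. ]
5.3833 -0.7112247389619997 [0.54507029 0.0434958  0.11599405]
pressed 5.6833 3.1518289560370345 0.1085
end 9.5833 9.374301023231666 0.106 [0.54498183 0.04350155 0.10620562]
11.1833 [ 0.10994591 -0.24431269 -1.03105337]
```

View pics/t2.png

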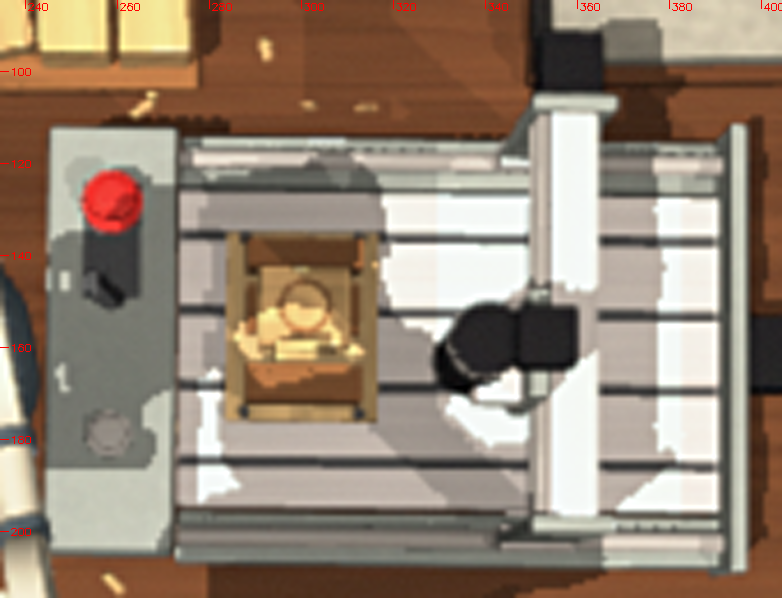

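View pics/s2.png

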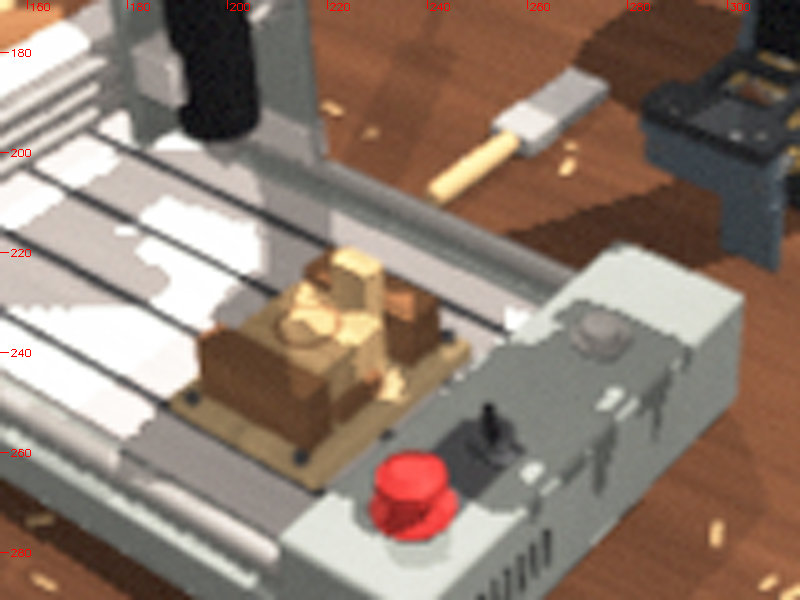

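Run:
```python
from h import *
t=lambda x,y,z:ray('top',235+x/4.6-.5,85+y/4.6-.5,z)
c=[t(x,y,.062) for x,y in((228,233),(378,233),(377,420),(225,420))];print(c,np.mean(c,0))
crop('top','t3',284,318,140,170,16);crop('scene','s3',210,245,212,242,14)
a,b=[cv2.imread(f'pics/{n}3.png') for n in'ts'];h=max(a.shape[0],b.shape[0])
pad=lambda i:cv2.copyMakeBorder(i,0,h-i.shape[0],0,0,0)
o=np.hstack([pad(a),pad(b)]);print(o.shape,a.shape);o=cv2.resize(o,None,fx=.75,fy=.75,interpolation=cv2.INTER_AREA);cv2.imwrite('pics/ts3.png',o);print(o.shape)
```

```text
[array([ 0.7064, -0.0507,  0.062 ]), array([ 0.7051, -0.1694,  0.062 ]), array([ 0.5564, -0.166 ,  0.062 ]), array([ 0.5578, -0.0462,  0.062 ])] [ 0.631425 -0.108075  0.062   ]
(480, 1034, 3) (480, 544, 3)
(360, 776, 3)
```

View pics/ts3.png

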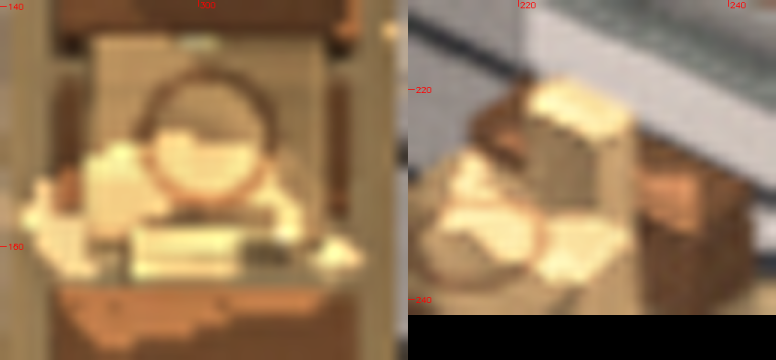

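Run:
```python
from h import *
print(ray('top',299.04,160.6,.134),ray('scene',226.1,221.7,.134))
t=lambda x,y,z:ray('top',284+x/12-.5,140+y/12-.5,z)
print('blank',[t(x,y,.104) for x,y in((93,38),(325,38),(325,240))])
for x,y,z in((160,253,.15),):print(arm.current_ee_pos(),arm.current_t())
```

```text
[ 0.6021 -0.0998  0.134 ] [ 0.605  -0.0998  0.134 ]
blank [array([ 0.6708, -0.0748,  0.104 ]), array([ 0.67  , -0.1434,  0.104 ]), array([ 0.6099, -0.1424,  0.104 ])]
[0.53000032 0.15001686 0.22000068] 12.2583
```

Run:
```python
from h import *
w=[.6035,-.0998]
arm.move_l([*w,.22],feed=.2);arm.move_l([*w,.14],feed=.1);arm.move_l([*w,.109],feed=.04)
print(arm.current_force())
arm.grip(0);print(arm.current_width(),arm.current_grasp_force(),arm.current_force())
arm.move_l([*w,.113],feed=.02);print(arm.current_force(),arm.current_width())
arm.move_l([*w,.15],feed=.04);print(arm.current_force(),arm.current_width())
arm.move_l([*w,.25],feed=.12);print(arm.current_force(),arm.current_width(),arm.current_t())
arm.move_l([.53,.15,.25],feed=.2)
crop('scene','s4',180,360,110,280,3.5);print(arm.current_t())
```

```text
[-0.1951435   0.35733377  0.27285965]
0.015531033038405528 30.000117123126984 [ 0.52855941  0.32973495 -0.54986312]
[-0.55773537 -0.20161682 -0.00609347] 0.015579068183810862
[ 1.078353    0.22380707 -0.93647051] 0.015551766240589614
[-0.02531353  0.0928159  -0.41861694] 0.01576465992098422 18.6167
20.1167
```

View pics/s4.png

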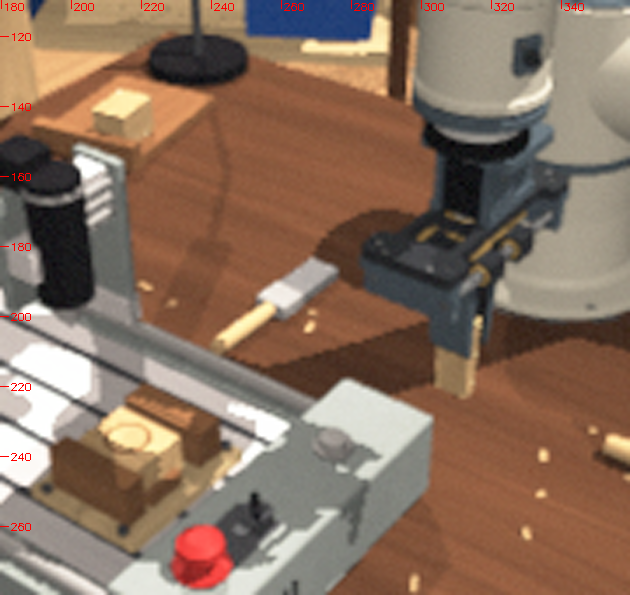

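Run:
```python
from h import *
p=[.508,.345];R=bestR([*p,.2],-8.8)
arm.move_l([*p,.2],R,feed=.2)
arm.move_l([*p,.07],feed=.12);arm.sleep(.2)
f0=arm.current_force()[2];z=.058;arm.move_l([*p,z],feed=.03)
while z>.048:
    z-=.0005;arm.move_l([*p,z],feed=.02);f=arm.current_force()[2]-f0
    if f>2.5:break
print('contact',z,f,arm.current_t(),arm.current_width())
arm.sleep(.2)
arm.grip(.019);arm.sleep(.2);arm.grip(.045);arm.sleep(.3)
print(arm.current_force(),arm.current_t())
arm.move_l([*p,.16],feed=.1)
arm.move_l([.45,.25,.25],feed=.2)
print(arm.current_t())
crop('scene','s5',320,440,250,340,6)
crop('top','t5',110,260,110,250,4)
```

```text
ik [28.6 28.1 79.7 -0.  72.1 37.4]
contact 0.0535 7.126679042709313 25.5167 0.015322538387409235
[ 1.06716051 -0.24183274 -0.55729468] 27.0917
29.175
```

View pics/s5.png

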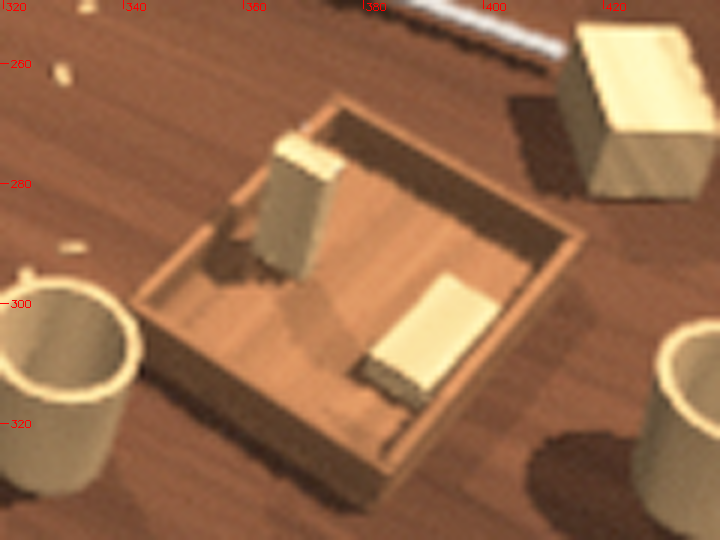

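The wedge stands upright and free in the tray at about pixel (368, 285). The spare is untouched, and the cup and block are still in place.

```bash
python3 -c "
from rig import arm
print(arm.sign_off())"
```

```text
the job is handed in; nothing more can be done
None
```

The job is handed in: I held the jog button for about four seconds, which ran the gantry about 0.12 m clear of the jig and short of its end stop, then pulled the wedge out and stood it upright in the tray, with the blank still in the jig.

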